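# Trap a straightedge with the indexed stop and hold its lock pin home

### The arm

A 6-joint arm with a two-finger parallel gripper is mounted at the origin on a cart in front of the work surface, level with it; the furniture and walls round the work are solid. World frame = base frame: x ahead of the robot, y to its left, z up, the work surface at z = 0. Lengths are in mm, angles in rad, forces in N, time in s.
With the tool pointing down it reaches from about 275 to 1000 mm from the base axis. Payload 8.4 kg.
Tool frame: the origin (TCP) lies between the finger pads; the fingertips stand 22 mm ahead of it and the grasp point (between the pads) lies 3 mm ahead of it; z points along the fingers, y is the line along which they close (so a half turn about z gives the same grasp; the last joint's range is limited). The gripper opens to 85 mm and grips with 20 to 120 N. Pads are 22 mm wide; open, the fingers measure 114 mm over their backs; the gripper's body (76 mm by 85 mm) begins 54 mm behind the grasp point. The pads swing forward as they close: fully open they stand 13 mm farther back than shut.
Start: joints at [1.224, 0.353, 1.633, -0, 1.155, -0.002], TCP at [211.254, 588.218, 253.281] pointing down, gripper open.
Joint ranges: [-2.63, 2.63], [-0.92, 2.1], [0.06, 2.66], [-1.3, 4.44], [0, 2.69], [-3.02, 3.02]. Speed limits (rad/s): [2.22, 2.22, 2.79, 3.14, 3.14, 3.14].

### API

Orientations are given as [roll, pitch, yaw] about the fixed x, y, z axes, in that order (R = Rz(yaw) Ry(pitch) Rx(roll)).
In Python, from rig import r, grab_frame gives the robot as it stands.
- The arm moves only by the shell command python3 -m inch 'ROWS' [FORCE]. ROWS is JSON, a list of rows, each a list of 7 numbers: the turn, a rotation vector about the tool's x, y, z as a fraction of full scale, then the shift along the tool's x, y, z as a fraction of full scale, then the closure, from 0 (fully open) to 1 (shut). In form: [[rx, ry, rz, dx, dy, dz, fingers], ...]. A call has 1 to 8 rows; each row shifts and turns the commanded pose from where the row before left it, along the tool's axes as they then stand; what a row does not reach is not made up. Full scale, the value 1, is 2.5 cm for a shift and pi rad for a turn. A row lasts 1/12 s, in which the tool goes at most 41.7 mm and 7.16 degrees, less where a joint would pass 70% of its speed; a pose out of reach is approached as far as the arm can. A call with a number of a shift or a turn outside -1 to 1 is refused whole. A call with a gripper value outside its range is refused whole. The fingers move at their own pace and stop on an object; FORCE is the grip in N (left out, the last holds). Time passes only in rows, so rows that do not move let the fingers close. It gives the time, the measured TCP pose, the force, the opening and the grip force at its end, in the units of the state.
- r.sense(): the state, without advancing time (a new reading comes with each control period).
- grab_frame(name): name is "scene" or "top"; returns a dict with "pixels" (384x512x3 uint8, red, green, blue), "z_map" (384x512 float32, mm along the optical axis (not along the pixel's ray), 0 where there is no reading), "vertical_fov" (degrees; the focal length in pixels is half the picture's height over the tangent of half this angle, whatever the lens; pixels are square), "cx", "cy" (the principal point, pixels), "cam_to_world" (4x4, takes a point from camera to world coordinates). Camera axes: x right, y down, z forward; pixel columns grow to the right and rows downward; lengths in mm; the calibration is good to about 2 mm. A picture is of the moment at which its call begins.
- r.sign_off(): hands the job in; it is judged then, once.
The state is a dict: "clock": time; "qpos": joint angles; "qvel": joint speeds; "joint_efforts": joint torques, N m; "eef_pos": TCP position; "tcp_rot": TCP orientation; "contact_force": force on the tool from outside, world axes, zero at the start; "wrist_torque": the same for the moment, N m; "opening": opening from 0.0 (shut) to 1.0 (fully open); "grasp_force": force on a finger pad.
Only numpy, scipy, OpenCV 4.12 (cv2) and the standard library are available. Lean on these libraries where they do the work, as an engineer would, in place of code of your own. Each camera call takes 0.05 s, during which the arm holds its last target. There are 200 camera calls.

### The job

Lay the straightedge flat on the jig board with its long edge flush against the edge of the clamped aluminium plate, roughly centred on it. Then pull up the spring knob of the sliding stop, slide the stop one hole towards the plate so that it backs up the straightedge, and let the pin drop fully into that next hole. Finish still gripping the knob with the pin held fully home and the straightedge still flush, and do not disturb the other tools.

Things in the scene. Friction and masses are not known exactly. Their poses are not given: they have to be found in the camera images.
- plate_edge (a point): Fixed point: middle of the foot of the aluminium plate's edge that faces the stop, level with the board's top (12 mm over the bench). x runs along the rail into the plate, y along the edge, z up. The plate is 70 (x) x 120 (y) x 9 mm thick, held by two strap clamps on its far edge (20 mm over the board). In front of it the board is bare for 69 mm, up to the stop's pad.
- jig: The fixed jig: plywood board 330 (x) x 150 (y) x 12 mm with plate and rail; origin at the centre of its underside, axes as plate_edge (which is at x = 90 mm here). The steel rail lies along y = 0 from x = -155 to 8 mm, its top 42 mm over the bench; pin slots, 11 mm long, at x = -140, -100, -60 and -20 mm.
- straightedge: Loose steel straightedge, about 0.3 kg, flat on the bench at the start: a bar 26 (x) x 120 (y) x 12 mm with an upright grip rib on its middle, 12 mm thick (x), 56 mm long (y), from 12 to 46 mm high. Origin at the centre of the underside, z up; both long sides are alike. When flush its centre is at x = -13 mm in plate_edge's frame.
- knob: Black round pull knob on the sliding stop: upright cylinder 24 mm in diameter, 24 mm tall; origin at its centre, 72 mm over the bench at rest. 4 mm under it is a steel collar (20 mm in diameter), then the sleeve's top, 48 mm over the bench. It moves up with the pin and along the rail with the stop; in plate_edge's frame it starts at x = -150 mm and belongs at -110 mm.
- stop_face (a point): Middle of the front face of the stop's flat pad (70 mm wide, 4 to 16 mm above the board), 81 mm ahead of the knob's axis; moves with the stop. With the stop at the next hole it stands 3 mm behind a flush straightedge.
- stop_slide (a joint): Travel of the sliding stop (sleeve on the rail, with fork and pad) towards the plate, in m: within 1 mm of 0 at the start, pin in its hole; 0.040 at the next hole. About 2 N of friction.
- lock_pin (a joint): Lift of the lock pin in m: 0 fully home in a hole, 0.016 fully pulled; a spring pushes it down (4 N at 0, 8 N at 0.016). The round-ended 8 mm pin sits 10 mm deep: lift the knob at least 11 mm to free it. Let down between holes it rides on the rail at 0.010; it enters a hole within 1.5 mm of its middle and centres itself from about 3 mm off.
- spanner: Bystander, steel spanner 193 mm long lying on the bench; leave alone. Origin at the centre of its underside.
- marker_0: Bystander, marker pen 132 mm long, 12 mm thick, lying on the bench; leave alone. Origin at the middle of its underside.
- screwdriver: Bystander, screwdriver 210 mm long lying on the bench; leave alone. Origin at the middle of its underside.

How it is judged:
By the outcome, as a careful person would: the job done as asked, in the order asked, and still so for the second after the job is handed in, while the arm keeps its last pose, push and grip.
It also fails if it takes over 45 s, if anything falls off the work surface, if the arm or the gripper's body presses on something with over 40 N, if the wrist force passes 120 N, or if a joint passes its speed limit or range.

## Working session

There is one attempt and no reset: what is moved stays moved. The work goes in short steps, Python scripts to look and compute and a shell command to move; the robot and the scene stay as the last step left them, time stands still between calls to the robot, and variables do not carry over. Pictures are saved under pics/ and viewed, at most 10 in all, crops included, and the job is handed in when it is done.

```bash
mkdir -p pics; ls; cat > h.py <<'E'
import numpy as np, cv2
from rig import r, grab_frame
def cap(n,f):
    d=grab_frame(n); cv2.imwrite(f'pics/{f}.png',d['pixels'][:,:,::-1]); np.savez(f'pics/{f}.npz',**{k:np.array(d[k]) for k in d}); return d
def load(f): return np.load(f'pics/{f}.npz')
def world(d,u,v,z=None):
    "pixel->world by depth, or on plane of height z"
    fl=192/np.tan(np.radians(float(d['vertical_fov']))/2)
    ray=np.array([(u-float(d['cx']))/fl,(v-float(d['cy']))/fl,1]); T=d['cam_to_world']
    if z is None: s=float(d['z_map'][int(round(v)),int(round(u))])
    else: s=(z-T[2,3])/(T[2,:3]@ray)
    return T[:3,:3]@(ray*s)+T[:3,3]
E
python3 - <<'E'
from h import *
for n in('top','scene'):
    d=cap(n,n+'0'); print(d['vertical_fov'],d['cx'],d['cy'],d['cam_to_world'].round(2).tolist())
    
a=[cv2.imread(f'pics/{n}0.png') for n in('top','scene')]
cv2.imwrite('pics/both0.png',cv2.resize(a[0],(800,600)))
print(r.sense())
E
```

```text
pics
50.857744029924014 261.1167017576251 188.1225815419954 [[-0.03, -1.0, 0.05, 498.3], [-1.0, 0.03, 0.0, -77.86], [-0.0, -0.05, -1.0, 1133.15], [0.0, 0.0, 0.0, 1.0]]
46.58088948722269 259.6595202026786 191.4907420135756 [[0.89, -0.23, 0.4, 168.9], [-0.46, -0.45, 0.77, -815.57], [0.01, -0.87, -0.5, 581.18], [0.0, 0.0, 0.0, 1.0]]
{'clock': 0.1, 'qpos': array([ 1.22359491e+00,  3.53613047e-01,  1.63402102e+00, -1.51552541e-05,
        1.15521316e+00, -2.40001998e-03]), 'qvel': array([-0.00293785,  0.00031386, -0.00402036,  0.00108987,  0.0023019 ,
       -0.00020167]), 'joint_efforts': array([ 1.50414835e-03, -6.06356907e+01, -3.42821574e+01,  1.46243187e-04,
        4.11115630e-03,  8.33550104e-06]), 'eef_pos': array([211.12983273, 587.85207116, 252.63198685]), 'tcp_rot': array([-3.14033805e+00,  1.08465298e-05,  2.79679739e+00]), 'contact_force': array([ 0.10152534, -0.50090245,  0.08967229]), 'wrist_torque': array([-0.01429146, -0.01300233,  0.00446048]), 'grasp_force': 0.0, 'opening': 0.9993464760549646}
```

View pics/both0.png

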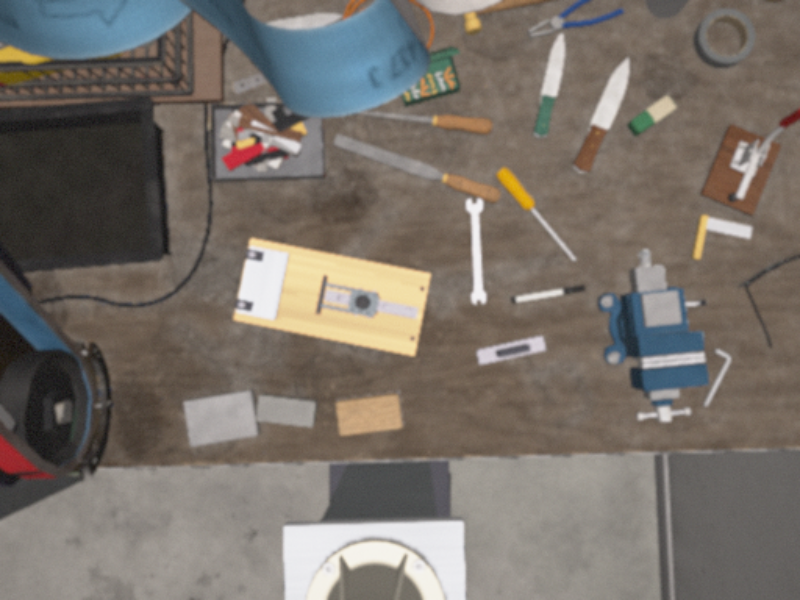

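View pics/scene0.png

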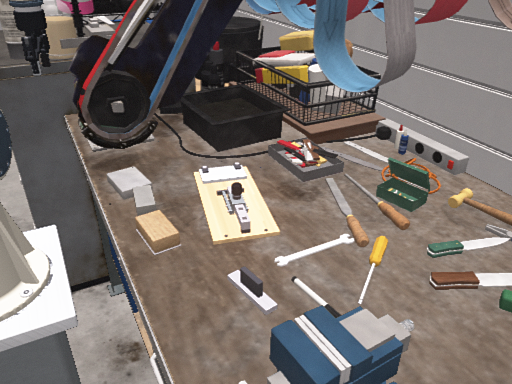

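```bash
python3 - <<'E'
from h import *
a=cv2.imread('pics/top0.png')
c=cv2.resize(a[145:235,140:285],None,fx=5.5,fy=5.5,interpolation=cv2.INTER_CUBIC); 
b=cv2.resize(a[205:240,295:360],None,fx=5.5,fy=5.5,interpolation=cv2.INTER_CUBIC)
out=np.zeros((495,798,3),np.uint8); out[:c.shape[0],:c.shape[1]]=c[:495,:798]
cv2.imwrite('pics/c1.png',out)
s=cv2.imread('pics/scene0.png')
c=cv2.resize(s[155:315,185:285],None,fx=3.7,fy=3.7,interpolation=cv2.INTER_CUBIC)
out=np.zeros((600,800,3),np.uint8); out[:c.shape[0],:c.shape[1]]=c[:600]; out[:b.shape[0],400:400+b.shape[1]]=b
cv2.imwrite('pics/c2.png',out)
E
```

```text
(no output)
```

View pics/c1.png

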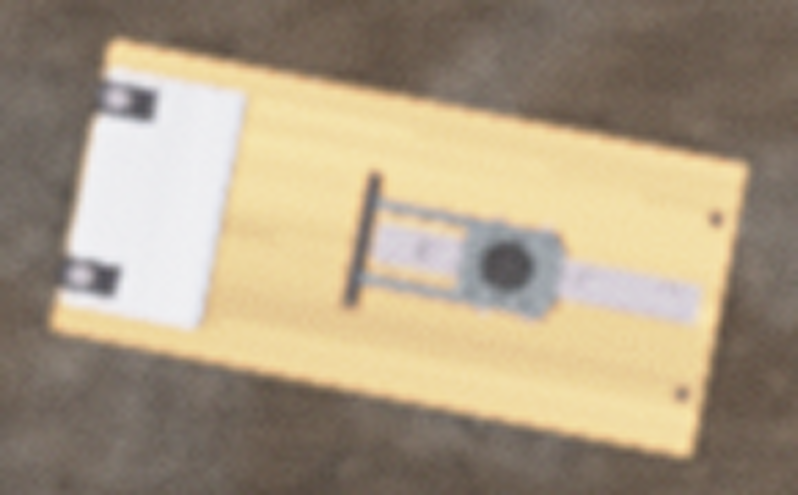

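View pics/c2.png

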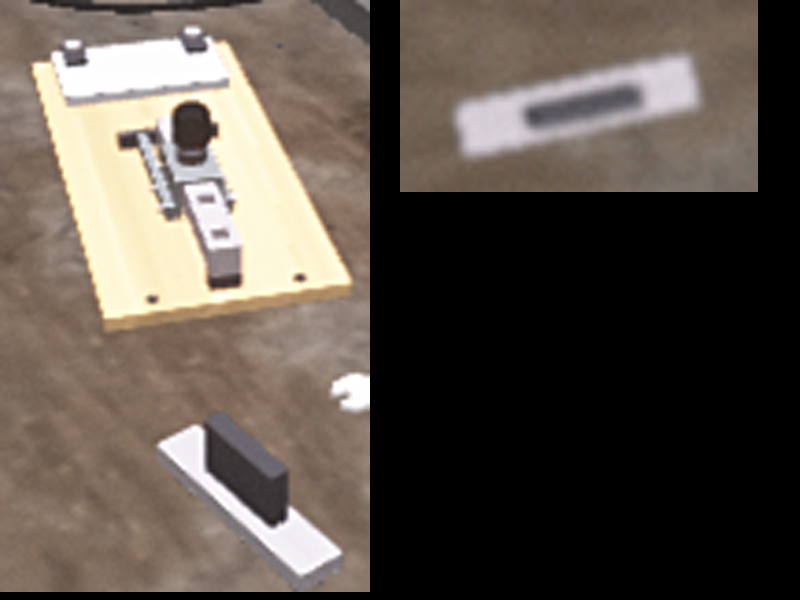

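```bash
python3 - <<'E'
from h import *
d=load('top0')
def C(u,v,z,o=(140,145)): return world(d,o[0]+(u+.5)/5.5-.5,o[1]+(v+.5)/5.5-.5,z)
B=np.array([C(*p,12) for p in((110,38),(748,160),(692,458),(50,330))]);print(B.round(1))
L=np.linalg.norm(np.diff(B[[0,1,2,3,0]],axis=0),axis=1);print('sides',L)
ax=(B[0]+B[3]-B[1]-B[2]);th=np.arctan2(ax[1],ax[0]);ay=B[3]-B[0];print('yawx',th,'yaw from y',np.arctan2(ay[1],ay[0]))
c=B.mean(0);print('centre',c)
e=np.array([np.cos(th),np.sin(th),0]);print('PE from board',c+90*e)
P=np.array([C(245,92,21),C(203,328,21)]);print('plate edge',P,P.mean(0),np.linalg.norm(P[0]-P[1]))
print('knob top',C(506,264,84),'expected',c-60*e,'depth',C(506,264,None))
o=(295-400/5.5,205)
S=np.array([C(*p,12,o) for p in((455,104),(690,55),(702,105),(464,158))]);print(S.round(1),S.mean(0),np.linalg.norm(np.diff(S,axis=0),axis=1))
a=S[1]+S[2]-S[0]-S[3];print('SE long yaw',np.arctan2(a[1],a[0]))
R=np.array([C(*p,46,o) for p in((525,108),(640,86),(643,105),(528,128))]);print('rib',R.mean(0),np.linalg.norm(np.diff(R,axis=0),axis=1))
s=load('scene0')
def D(u,v,z): return world(s,185+(u+.5)/3.7-.5,155+(v+.5)/3.7-.5,z)
print('scene: board far corners',D(350,285,12),D(105,322,12),D(33,65,12),'plate edge top',D(69,96,21),D(228,79,21),'SE',D(157,443,12),D(200,424,12),D(341,548,12),D(302,577,12))
print('rib top',np.mean([D(*p,46) for p in((205,418),(216,415),(289,467),(276,474))],axis=0),'knob top',D(191,112,84))
E
```

```text
[[ 663.   204.4   12. ]
 [ 591.2 -117.5   12. ]
 [ 441.8  -84.7   12. ]
 [ 515.7  237.3   12. ]]
sides [329.86537947 152.97374397 330.3679704  150.92593988]
yawx 1.3483280710068666 yaw from y 2.921890308099875
centre [552.95665734  59.88535208  12.        ]
PE from board [572.81405217 147.66737684  12.        ]
plate edge [[632.3413046  134.68678106  21.        ]
 [514.31770148 158.14148824  21.        ]] [573.32950304 146.41413465  21.        ] 120.33160093423982
knob top [539.39860058   0.90588746  84.        ] expected [539.71839411   1.36400225  12.        ] depth [539.48261305   1.06689546  81.85532713]
[[ 450.7 -193.4   12. ]
 [ 471.8 -312.5   12. ]
 [ 446.5 -317.5   12. ]
 [ 423.5 -197.    12. ]] [ 448.1158305  -255.09629191   12.        ] [120.93217632  25.75089345 122.70496322]
SE long yaw -1.388745636868853
rib [ 448.93107057 -252.72717271   46.        ] [57.16805542  9.34362868 57.24050568]
scene: board far corners [ 585.28355866 -120.41414786   12.        ] [440.98717099 -88.33816731  12.        ] [515.67888643 232.81203114  12.        ] plate edge top [516.35607384 160.00403849  21.        ] [627.99918612 132.27910114  21.        ] SE [ 424.73766349 -198.60103775   12.        ] [ 451.1863113  -195.03155383   12.        ] [ 472.48841878 -309.02451461   12.        ] [ 446.69976378 -317.27168105   12.        ]
rib top [ 448.21432251 -255.2201134    46.        ] knob top [536.88928958  -2.98709223  84.        ]
```

```bash
python3 - <<'E'
from h import *
H={}
for n in('top0','scene0'):
    d=load(n);fl=192/np.tan(np.radians(float(d['vertical_fov']))/2)
    v,u=np.mgrid[0:384,0:512];z=d['z_map'];m=z>0
    P=np.stack([(u-d['cx'])/fl*z,(v-d['cy'])/fl*z,z],-1)[m]@d['cam_to_world'][:3,:3].T+d['cam_to_world'][:3,3]
    for p in P:
        if -200<p[0]<900 and -500<p[1]<900: 
            k=(int(p[0]//60),int(p[1]//60)); H[k]=max(H.get(k,-999),p[2])
print('y\\x',[i*60 for i in range(-3,15)])
for j in range(14,-8,-1): print(f'{j*60:5d}',*[f'{H[(i,j)]:5.0f}' if (i,j) in H else '    .' for i in range(-3,15)])
E
```

```text
y\x [-180, -120, -60, 0, 60, 120, 180, 240, 300, 360, 420, 480, 540, 600, 660, 720, 780, 840]
  840  -838  -840  -833  -841  -841  -842  -843     2    -0     .     .     .     .     .     .     .   207   219
  780  -838  -841  -837  -836  -842  -840  -842     2  -502     .     .     .    -0     .     .   163   188   212
  720  -833  -838  -834  -838  -839  -841  -842     2  -512     .     .     .    22    39     .   168   163     .
  660  -839  -837  -839  -839  -839  -840  -841   178   179     .     .     .     1     0     .   170   168    98
  600  -839  -837  -838  -835  -839   403   347   343  -492   374     .    54    37   103   102   103   103   162
  540  -836  -839  -836  -837  -839   431   432   428   382   381   298   365   414   413   407   407   404   168
  480  -836  -839  -837  -838  -843   346   347   279   380   380   425   425   414   416   409   408   407   406
  420  -836  -839  -835  -837  -836  -839  -842   205   360   376   428   427   331   419   418    65    65   397
  360  -840  -836  -838  -839  -842  -843  -842     5     5     5     5     4    12   107    6
[... 801 characters left out ...]
   5   291   464
 -120     .     .  -135    85    43     6     .     5    17     4    17    45    18    11     5   631   594   478
 -180     .  -745  -131    14     5     4     .     5     5     6     7     5     5     4     5   588   582    29
 -240  -840  -840  -749  -747  -843     .     .     4     6     6    48     7    12    10    31    32    28    32
 -300  -839  -838  -834  -836  -840     .     .     6     6     6    51    15    14     4    25    29     6   491
 -360  -837  -838  -838  -835  -840     .     .     6     5     6    13    10    15    17    21     5   494   494
 -420  -835  -837  -838  -838  -839     .     .     5     6     7     5    16    15    15     5    26    25    22
```

```bash
cat >> h.py <<'E'
def plan(wps,fing=0,start=None):
    "wps: (x,y,z,yaw) -> prints suggested rows in the tool's axes; tool assumed pointing down"
    s=r.sense(); x=np.array(start if start is not None else [*s['eef_pos'],s['tcp_rot'][2]],float)
    for w in wps:
        w=np.array(w,float); d=w-x; d[3]=(d[3]+np.pi)%(2*np.pi)-np.pi
        n=max(1,int(np.ceil(max(np.linalg.norm(d[:3])/24.5,abs(d[3])/.12))))
        out=[]
        for i in range(n):
            y=x[3]; q=d/n
            out.append([0,0,round(-q[3]/np.pi,3),*[round(v/25,3) for v in(np.cos(y)*q[0]+np.sin(y)*q[1],np.sin(y)*q[0]-np.cos(y)*q[1],-q[2])],fing]); x=x+q
        print(w.tolist(),n)
        for k in range(0,n,8): print(str(out[k:k+8]).replace(' ',''))
E
python3 -m inch '[[0,0,0,0,-1,0,0],[0,0,0,0,-1,0,0],[0,0,0,0,-1,0,0],[0,0,0,0,-1,0,0],[0,0,0,0,-1,0,0],[0,0,0,0,-1,0,0],[0,0,0,0,-1,0,0],[0,0,0,0,-1,0,0]]' 40
python3 -c "
from h import *
print(r.sense()['eef_pos'],r.sense()['qpos'])
plan([(300,170,250,2.45),(448,-255,120,1.753)])"
```

```text
clock: 0.77
eef_pos: [143.1, 398.6, 252.9]
tcp_rot: [-3.141, -0.0, 2.797]
contact_force: [0.7, -0.4, -0.1]
opening: 0.996
grasp_force: 0.0
[143.12270829 398.5797469  252.93305815] [ 1.22251349e+00  3.14434144e-02  2.03902656e+00 -2.31772701e-06
  1.07175318e+00 -3.52596357e-03]
[300.0, 170.0, 250.0, 2.45] 12
[[0,0,np.float64(0.009),np.float64(-0.75),np.float64(-0.54),np.float64(0.01),0],[0,0,np.float64(0.009),np.float64(-0.765),np.float64(-0.518),np.float64(0.01),0],[0,0,np.float64(0.009),np.float64(-0.78),np.float64(-0.496),np.float64(0.01),0],[0,0,np.float64(0.009),np.float64(-0.794),np.float64(-0.473),np.float64(0.01),0],[0,0,np.float64(0.009),np.float64(-0.807),np.float64(-0.45),np.float64(0.01),0],[0,0,np.float64(0.009),np.float64(-0.82),np.float64(-0.427),np.float64(0.01),0],[0,0,np.float64(0.009),np.float64(-0.832),np.float64(-0.403),np.float64(0.01),0],[0,0,np.float64(0.009),np.float64(-0.843),np.float64(-0.379),np.float64(0.01),0]]
[[0,0,np.float64(0.009),np.float64(-0.854),np.float64(-0.354),np.float64(0.01),0],[0,0,np.float64(0.009),np.float64(-0.863),np.float64(-0.329),np
[... 1128 characters left out ...]
np.float64(-0.888),np.float64(-0.144),np.float64(0.26),0],[0,0,np.float64(0.011),np.float64(-0.893),np.float64(-0.113),np.float64(0.26),0],[0,0,np.float64(0.011),np.float64(-0.896),np.float64(-0.082),np.float64(0.26),0],[0,0,np.float64(0.011),np.float64(-0.899),np.float64(-0.051),np.float64(0.26),0],[0,0,np.float64(0.011),np.float64(-0.9),np.float64(-0.019),np.float64(0.26),0]]
[[0,0,np.float64(0.011),np.float64(-0.9),np.float64(0.012),np.float64(0.26),0],[0,0,np.float64(0.011),np.float64(-0.899),np.float64(0.043),np.float64(0.26),0],[0,0,np.float64(0.011),np.float64(-0.897),np.float64(0.075),np.float64(0.26),0],[0,0,np.float64(0.011),np.float64(-0.894),np.float64(0.106),np.float64(0.26),0]]
```

```bash
python3 -m inch '[[0,0,0,-0.75,-0.54,0,0],[0,0,0,-0.75,-0.54,0,0],[0,0,0,-0.75,-0.54,0,0],[0,0,0,-0.75,-0.54,0,0],[0,0,0,-0.75,-0.54,0,0],[0,0,0,-0.75,-0.54,0,0],[0,0,0,-0.75,-0.54,0,0],[0,0,0,-0.75,-0.54,0,0]]'
python3 -m inch '[[0,0,0,-0.75,-0.54,0,0],[0,0,0,-0.75,-0.54,0,0],[0,0,0,-0.75,-0.54,0,0],[0,0,0,-0.75,-0.54,0,0],[0,0,0,-0.57,-0.7,0,0],[0,0,0,-0.57,-0.7,0,0],[0,0,0,-0.57,-0.7,0,0],[0,0,0,-0.57,-0.7,0,0]]'
python3 -m inch '[[0,0,0,-0.57,-0.7,0,0],[0,0,0,-0.57,-0.7,0.3,0],[0,0,0,-0.57,-0.7,0.3,0],[0,0,0,-0.57,-0.7,0.3,0],[0,0,0,-0.57,-0.7,0.3,0],[0,0,0,-0.57,-0.7,0.3,0],[0,0,0,-0.57,-0.7,0.3,0],[0,0,0,-0.57,-0.7,0.3,0]]'
python3 -m inch '[[0,0,0,-0.57,-0.7,0.3,0],[0,0,0,-0.57,-0.7,0.3,0],[0,0,0,-0.57,-0.7,0.3,0],[0,0,0,-0.57,-0.7,0.3,0],[0,0,0.037,-0.57,-0.7,0.3,0],[0,0,0.037,-0.5,-0.7,0.3,0],[0,0,0.037,-0.3,-0.3,0.3,0],[0,0,0.037,0,0,0.3,0]]'
python3 -m inch '[[0,0,0.037,0,0,0,0],[0,0,0.037,0,0,0,0],[0,0,0.037,0,0,0,0],[0,0,0.037,0,0,0,0],[0,0,0.037,0,0,0,0],[0,0,0,0,0,0,0],[0,0,0,0,0,0,0]]'
cat >> h.py <<'E'
def go(x,y,z,yaw):
    s=r.sense(); p=s['eef_pos']; a=s['tcp_rot'][2]; q=np.array([x,y,z])-p; t=(yaw-a+np.pi)%(2*np.pi)-np.pi
    print('totals after/without turn: rz',round(-t/np.pi,4),'dxyz now',((np.cos(a)*q[0]+np.sin(a)*q[1])/25).round(3),((np.sin(a)*q[0]-np.cos(a)*q[1])/25).round(3),(-q[2]/25).round(3),'pos',p.round(1),'rpy',s['tcp_rot'].round(3))
E
python3 -c "
from h import *
go(448,-254.5,100,1.753)"
```

```text
clock: 1.43
eef_pos: [248.6, 246.5, 253.2]
tcp_rot: [-3.141, -0.0, 2.797]
contact_force: [0.6, -0.3, 0.2]
opening: 0.995
grasp_force: 0.0
clock: 2.1
eef_pos: [330.6, 85.2, 253.2]
tcp_rot: [-3.142, -0.0, 2.797]
contact_force: [0.9, 0.6, 0.4]
opening: 0.998
grasp_force: 0.0
clock: 2.77
eef_pos: [390.6, -85.1, 200.3]
tcp_rot: [-3.142, -0.0, 2.797]
contact_force: [0.9, 0.6, -0.4]
opening: 1.002
grasp_force: 0.0
clock: 3.43
eef_pos: [434.3, -224.1, 140.3]
tcp_rot: [-3.142, 0.001, 2.325]
contact_force: [-0.5, -0.3, 0.0]
opening: 1.0
grasp_force: 0.0
clock: 4.02
eef_pos: [433.6, -221.9, 140.6]
tcp_rot: [-3.141, -0.0, 1.754]
contact_force: [-0.2, 0.5, 0.1]
opening: 1.001
grasp_force: 0.0
totals after/without turn: rz 0.0004 dxyz now -1.386 0.33 1.626 pos [ 433.6 -221.9  140.6] rpy [-3.141 -0.     1.754]
```

```bash
python3 -m inch '[[0,0,0,-0.7,0.165,0.5,0],[0,0,0,-0.686,0.165,0.5,0],[0,0,0,0,0,0.8,0],[0,0,0,0,0,0.8,0],[0,0,0,0,0,0.8,0],[0,0,0,0,0,0.744,0],[0,0,0,0,0,0,0],[0,0,0,0,0,0,0.5]]'
python3 -m inch '[[0,0,0,0,0,0,0.9],[0,0,0,0,0,0,1],[0,0,0,0,0,0,1],[0,0,0,0,0,0,1],[0,0,0,0,0,0,1],[0,0,0,0,0,0,1],[0,0,0,0,0,0,1],[0,0,0,0,0,0,1]]' 50
python3 -c "
from h import *
go(448,-254.5,37,1.753)"
```

```text
clock: 4.68
eef_pos: [447.4, -254.2, 36.6]
tcp_rot: [-3.14, -0.002, 1.753]
contact_force: [0.4, -1.1, -0.3]
opening: 0.88
grasp_force: 0.0
clock: 5.35
eef_pos: [448.5, -254.8, 37.9]
tcp_rot: [3.141, 0.001, 1.751]
contact_force: [-0.9, 0.4, 6.6]
opening: 0.13
grasp_force: 49.2
totals after/without turn: rz -0.0006 dxyz now 0.017 -0.016 0.037 pos [ 448.5 -254.8   37.9] rpy [3.141e+00 1.000e-03 1.751e+00]
```

```bash
python3 -m inch '[[0,0,0,0,0,-0.5,1],[0,0,0,0,0,-0.8,1],[0,0,0,0,0,-0.8,1],[0,0,0,0,0,-0.8,1],[0,0,0,0,0,-0.8,1],[0,0,0,0,0,-0.8,1],[0,0,0,0,0,-0.8,1],[0,0,0,0.3,0.2,0,1]]'
python3 -m inch '[[0,0,0,0.8,0.42,0,1],[0,0,0,0.8,0.42,0,1],[0,0,0,0.8,0.42,0,1],[0,0,0,0.8,0.42,0,1],[0,0,0,0.8,0.42,0,1],[0,0,0,0.8,0.42,0,1],[0,0,0,0.8,0.42,0,1],[0,0,0,0.8,0.42,0,1]]'
python3 -m inch '[[0,0,0,0.8,0.42,0,1],[0,0,0,0.8,0.42,0,1],[0,0,0,0.8,0.42,0,1],[0,0,0,0.8,0.42,0,1],[0,0,0,0.8,0.42,0,1],[0,0,0,0.8,0.42,0,1],[0,0,0,0.8,0.42,0,1],[0,0,0,0.8,0.42,0,1]]'
python3 -m inch '[[0,0,-0.037,0.8,0.42,0,1],[0,0,-0.037,0,0,0,1],[0,0,-0.037,0,0,0,1],[0,0,-0.037,0,0,0,1],[0,0,-0.037,0,0,0,1],[0,0,-0.037,0,0,0,1],[0,0,-0.037,0,0,0,1],[0,0,-0.037,0,0,0,1]]'
python3 -m inch '[[0,0,-0.037,0,0,0,1],[0,0,-0.039,0,0,0,1],[0,0,0,0,0,0,1],[0,0,0,0,0,0,1],[0,0,0,0,0,0,1]]'
python3 -c "
from h import *
go(568.9,129.2,65,2.921)"
```

```text
clock: 6.02
eef_pos: [453.0, -247.9, 173.1]
tcp_rot: [3.138, 0.004, 1.75]
contact_force: [1.2, -1.2, -2.6]
opening: 0.13
grasp_force: 49.4
clock: 6.68
eef_pos: [505.1, -72.2, 168.5]
tcp_rot: [-3.14, -0.001, 1.751]
contact_force: [0.8, -1.2, -3.0]
opening: 0.133
grasp_force: 49.4
clock: 7.35
eef_pos: [558.9, 100.1, 168.3]
tcp_rot: [-3.14, -0.0, 1.751]
contact_force: [-0.3, -0.4, -2.2]
opening: 0.137
grasp_force: 49.4
clock: 8.02
eef_pos: [565.4, 120.6, 168.2]
tcp_rot: [-3.141, -0.002, 2.687]
contact_force: [0.4, 0.3, -3.8]
opening: 0.125
grasp_force: 49.3
clock: 8.43
eef_pos: [565.9, 120.3, 169.0]
tcp_rot: [-3.141, -0.001, 2.915]
contact_force: [-0.2, 0.6, -3.0]
opening: 0.128
grasp_force: 49.3
totals after/without turn: rz -0.0018 dxyz now -0.037 0.373 4.158 pos [565.9 120.3 169. ] rpy [-3.141e+00 -1.000e-03  2.915e+00]
```

```bash
python3 -m inch '[[0,0,-0.002,-0.037,0.373,0,1],[0,0,0,0,0,0.8,1],[0,0,0,0,0,0.8,1],[0,0,0,0,0,0.8,1],[0,0,0,0,0,0.8,1],[0,0,0,0,0,0.9,1],[0,0,0,0,0,0,1],[0,0,0,0,0,0,1]]'
python3 - <<'E'
from h import *
go(568.9,129.2,65,2.921)
cap('top','top1');cap('scene','scene1')
a=cv2.resize(cv2.imread('pics/top1.png')[130:230,130:260],None,fx=4,fy=4,interpolation=cv2.INTER_CUBIC)
b=cv2.resize(cv2.imread('pics/scene1.png')[150:250,180:280],None,fx=2.8,fy=4,interpolation=cv2.INTER_CUBIC)
cv2.imwrite('pics/c3.png',np.hstack([a,b]))
E
```

```text
clock: 9.1
eef_pos: [568.6, 129.3, 66.3]
tcp_rot: [-3.141, -0.002, 2.925]
contact_force: [0.3, -0.2, -2.7]
opening: 0.134
grasp_force: 49.3
totals after/without turn: rz 0.0012 dxyz now -0.011 -0.002 0.054 pos [568.6 129.3  66.3] rpy [-3.141e+00 -2.000e-03  2.925e+00]
```

View pics/c3.png

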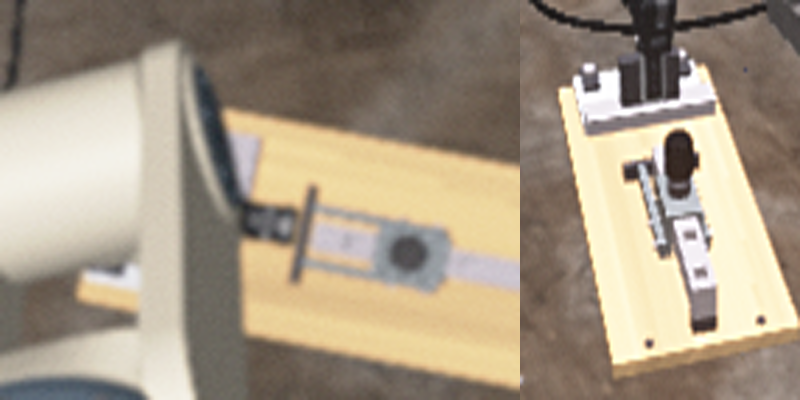

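```bash
python3 -m inch '[[0,0,0,0,0,0.3,1],[0,0,0,0,0,0.25,1],[0,0,0,0,0,0.05,1],[0,0,0,0,0,0,1]]'
python3 -m inch '[[0,0,0,0,0,0.05,1],[0,0,0,0,0,0,1]]'; python3 -m inch '[[0,0,0,0,0,0.05,1],[0,0,0,0,0,0,1]]'
```

```text
clock: 9.53
eef_pos: [569.0, 128.9, 51.9]
tcp_rot: [-3.141, -0.001, 2.925]
contact_force: [-0.0, 0.6, -2.5]
opening: 0.131
grasp_force: 49.4
clock: 9.7
eef_pos: [569.4, 129.0, 51.0]
tcp_rot: [3.142, 0.0, 2.926]
contact_force: [0.5, -0.7, -2.0]
opening: 0.135
grasp_force: 49.4
clock: 9.87
eef_pos: [569.6, 129.1, 50.0]
tcp_rot: [3.141, 0.001, 2.926]
contact_force: [-0.4, 0.2, -1.5]
opening: 0.133
grasp_force: 49.6
```

```bash
python3 -m inch '[[0,0,0,0,0,0.02,1],[0,0,0,0,0.1,0,1],[0,0,0,0,0,0,1]]';python3 -m inch '[[0,0,0,0,0.04,0,1],[0,0,0,0,0,0,1]]'; python3 -m inch '[[0,0,0,0,0.04,0,1],[0,0,0,0,0,0,1]]'; python3 -m inch '[[0,0,0,0,0.04,0,1],[0,0,0,0,0,0,1]]'
```

```text
clock: 10.12
eef_pos: [570.2, 131.2, 49.9]
tcp_rot: [-3.141, 0.001, 2.926]
contact_force: [-1.9, -1.5, 6.9]
opening: 0.131
grasp_force: 50.7
clock: 10.28
eef_pos: [570.5, 132.0, 50.0]
tcp_rot: [-3.141, 0.001, 2.926]
contact_force: [-2.0, -4.3, 6.4]
opening: 0.134
grasp_force: 50.8
clock: 10.45
eef_pos: [570.6, 132.9, 49.9]
tcp_rot: [-3.141, 0.001, 2.926]
contact_force: [-1.6, -5.5, 6.6]
opening: 0.137
grasp_force: 50.7
clock: 10.62
eef_pos: [570.9, 133.8, 49.9]
tcp_rot: [-3.141, 0.001, 2.926]
contact_force: [-1.1, -3.8, 6.4]
opening: 0.128
grasp_force: 50.7
```

```bash
for i in 1 2 3; do python3 -m inch '[[0,0,0,0,0.03,0,1],[0,0,0,0,0,0,1]]' | grep -E 'pos|rot|contact'; done
```

```text
eef_pos: [571.1, 134.5, 50.0]
tcp_rot: [-3.141, 0.001, 2.926]
contact_force: [-0.9, -4.5, 7.0]
eef_pos: [571.2, 135.3, 49.9]
tcp_rot: [-3.141, 0.001, 2.926]
contact_force: [-1.7, -4.7, 6.6]
eef_pos: [571.4, 136.0, 49.9]
tcp_rot: [-3.141, 0.001, 2.926]
contact_force: [-1.1, -4.2, 6.3]
```

```bash
python3 -m inch '[[0,0,0,0,0.03,0,1],[0,0,0,0,0,0,1]]' | grep -E 'pos|rot|contact';python3 -m inch '[[0,0,0,0,0.03,0,1],[0,0,0,0,0,0,1]]' | grep -E 'pos|rot|contact'; python3 -m inch '[[0,0,0,0,0.02,0,1],[0,0,0,0,0,0,1]]' | grep -E 'pos|rot|contact'
```

```text
eef_pos: [571.4, 136.3, 50.0]
tcp_rot: [-3.14, 0.001, 2.926]
contact_force: [-0.9, -7.8, 6.4]
eef_pos: [571.4, 136.5, 50.0]
tcp_rot: [-3.14, 0.0, 2.926]
contact_force: [-0.6, -9.9, 8.6]
eef_pos: [571.4, 136.6, 50.0]
tcp_rot: [-3.139, 0.0, 2.926]
contact_force: [-2.2, -12.4, 8.9]
```

```bash
python3 -m inch '[[0,0,0,0,0,0,0.75],[0,0,0,0,0,0,0.7],[0,0,0,0,0,0,0.7],[0,0,0,0,0,0,0.7],[0,0,0,0,0,0,0.7]]'
python3 -m inch '[[0,0,0,0,0.1,0,0.7],[0,0,0,0,0.08,0,0.7],[0,0,0,0,0,0,0.7]]' | grep -E 'pos|rot|contact'
for i in 1 2 3; do python3 -m inch '[[0,0,0,0,0.04,0,0.7],[0,0,0,0,0,0,0.7]]' | grep -E 'pos|rot|contact'; done
```

```text
clock: 12.03
eef_pos: [571.5, 138.7, 49.1]
tcp_rot: [3.141, 0.0, 2.926]
contact_force: [0.3, -0.4, 0.3]
opening: 0.3
grasp_force: 0.0
eef_pos: [572.4, 143.2, 49.2]
tcp_rot: [-3.141, -0.0, 2.926]
contact_force: [-0.8, -0.3, 0.1]
eef_pos: [572.4, 143.5, 49.2]
tcp_rot: [-3.141, -0.0, 2.926]
contact_force: [-1.0, -3.6, 1.2]
eef_pos: [572.5, 143.8, 49.3]
tcp_rot: [-3.14, -0.001, 2.926]
contact_force: [-1.2, -8.5, 4.5]
eef_pos: [572.5, 143.9, 49.3]
tcp_rot: [-3.138, -0.001, 2.927]
contact_force: [-1.8, -13.7, 6.6]
```

```bash
python3 -m inch '[[0,0,0,0,-0.15,0,0.7],[0,0,0,0,-0.15,0,0.7],[0,0,0,0,0,0,0.6],[0,0,0,0,0,-0.3,0.5],[0,0,0,0,0,-0.8,0.5],[0,0,0,0,0,-0.8,0.5],[0,0,0,0,0,-0.8,0.5],[0,0,0,0,0,-0.8,0.5]]'
python3 -m inch '[[0,0,0,0,-0.9,-0.5,0.5],[0,0,0,0,-0.9,0,0.5],[0,0,0,0,-0.9,0,0.5],[0,0,0,0,-0.9,0,0.5],[0,0,0,0,-0.9,0,0.5],[0,0,0,0,-0.8,0,0.5],[0,0,0,0,0,0,0.5],[0,0,0,0,0,0,0.5]]'
python3 - <<'E'
from h import *
go(540.5,2,120,2.926)
cap('top','top2');cap('scene','scene2')
a=cv2.resize(cv2.imread('pics/top2.png')[130:230,130:260],None,fx=4,fy=4,interpolation=cv2.INTER_CUBIC)
b=cv2.resize(cv2.imread('pics/scene2.png')[160:230,185:265],None,fx=5,fy=5,interpolation=cv2.INTER_CUBIC)
o=np.zeros((400,800,3),np.uint8);o[:,:400]=a[:,:400];o[:350,400:]=b
cv2.imwrite('pics/c4.png',o)
E
```

```text
clock: 13.45
eef_pos: [571.5, 138.9, 138.1]
tcp_rot: [3.141, 0.0, 2.926]
contact_force: [-0.6, 0.2, -0.5]
opening: 0.501
grasp_force: 0.0
clock: 14.12
eef_pos: [543.2, 8.7, 149.8]
tcp_rot: [3.141, 0.001, 2.924]
contact_force: [0.7, 0.4, -0.3]
opening: 0.502
grasp_force: 0.0
totals after/without turn: rz -0.0007 dxyz now 0.046 -0.285 1.19 pos [543.2   8.7 149.8] rpy [3.141e+00 1.000e-03 2.924e+00]
```

View pics/c4.png

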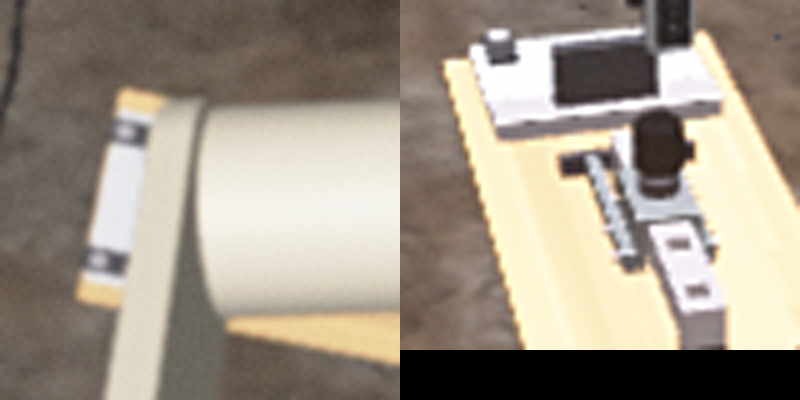

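```bash
python3 -m inch '[[0,0,0,0.046,-0.285,0,0.5],[0,0,0,0,0,0.8,0.5],[0,0,0,0,0,0.8,0.5],[0,0,0,0,0,0.8,0.5],[0,0,0,0,0,0.55,0.5],[0,0,0,0,0,0,0.5],[0,0,0,0,0,0,0.5]]'
python3 -m inch '[[0,0,0,0,0,0,0.6],[0,0,0,0,0,0,0.7],[0,0,0,0,0,0,0.8],[0,0,0,0,0,0,0.85],[0,0,0,0,0,0,1],[0,0,0,0,0,0,1],[0,0,0,0,0,0,1],[0,0,0,0,0,0,1]]' 50
```

```text
clock: 14.8
eef_pos: [539.9, 2.8, 75.0]
tcp_rot: [-3.141, -0.002, 2.926]
contact_force: [0.3, -0.5, -0.2]
opening: 0.501
grasp_force: 0.0
clock: 15.47
eef_pos: [541.2, 2.5, 76.6]
tcp_rot: [3.141, 0.002, 2.926]
contact_force: [-0.5, 1.3, 6.8]
opening: 0.263
grasp_force: 48.8
```

```bash
python3 -m inch '[[0,0,0,0,0,-0.2,1],[0,0,0,0,0,-0.2,1],[0,0,0,0,0,-0.16,1],[0,0,0,0,0,0,1],[0,0,0,0,0,0,1]]' 60
```

```text
clock: 15.88
eef_pos: [541.0, 2.4, 89.7]
tcp_rot: [3.141, 0.001, 2.926]
contact_force: [5.8, 1.3, -9.0]
opening: 0.262
grasp_force: 59.1
```

```bash
python3 -m inch '[[0,0,0,0,0.2,0,1],[0,0,0,0,0.25,0,1],[0,0,0,0,0.25,0,1],[0,0,0,0,0.25,0,1],[0,0,0,0,0.25,0,1],[0,0,0,0,0.2,0,1],[0,0,0,0,0.1,0,1],[0,0,0,0,0,0,1]]'; python3 -m inch '[[0,0,0,0,0.1,0,1],[0,0,0,0,0,0,1],[0,0,0,0,0,0,1]]'
```

```text
clock: 16.55
eef_pos: [549.3, 39.1, 89.4]
tcp_rot: [-3.142, 0.002, 2.926]
contact_force: [7.1, -0.8, -8.1]
opening: 0.262
grasp_force: 59.2
clock: 16.8
eef_pos: [549.8, 41.2, 89.3]
tcp_rot: [-3.142, 0.002, 2.926]
contact_force: [5.8, -1.0, -8.2]
opening: 0.264
grasp_force: 59.4
```

```bash
python3 -m inch '[[0,0,0,0,0,0.12,1],[0,0,0,0,0,0.12,1],[0,0,0,0,0,0.1,1],[0,0,0,0,0,0.1,1],[0,0,0,0,0,0.1,1],[0,0,0,0,0,0,1],[0,0,0,0,0,0,1]]';python3 -m inch '[[0,0,0,0,0,0.04,1],[0,0,0,0,0,0.02,1],[0,0,0,0,0,0,1],[0,0,0,0,0,0,1]]'
```

```text
clock: 17.38
eef_pos: [549.9, 41.2, 76.7]
tcp_rot: [3.141, 0.002, 2.926]
contact_force: [3.3, -1.2, 4.2]
opening: 0.262
grasp_force: 60.7
clock: 17.72
eef_pos: [550.1, 41.3, 76.5]
tcp_rot: [3.141, 0.002, 2.926]
contact_force: [-1.6, -1.1, 20.8]
opening: 0.263
grasp_force: 62.4
```

```bash
python3 -m inch '[[0,0,0,0,0,-0.02,1],[0,0,0,0,0,0,1],[0,0,0,0,0,0,1],[0,0,0,0,0,0,1]]'
python3 - <<'E'
from h import *
cap('scene','scene3')
b=cv2.resize(cv2.imread('pics/scene3.png')[150:240,180:290],None,fx=6,fy=6,interpolation=cv2.INTER_CUBIC)
cv2.imwrite('pics/c5.png',b)
E
```

```text
clock: 18.05
eef_pos: [550.1, 41.3, 76.6]
tcp_rot: [3.141, 0.002, 2.926]
contact_force: [0.1, -1.5, 15.7]
opening: 0.259
grasp_force: 61.6
```

View pics/c5.png

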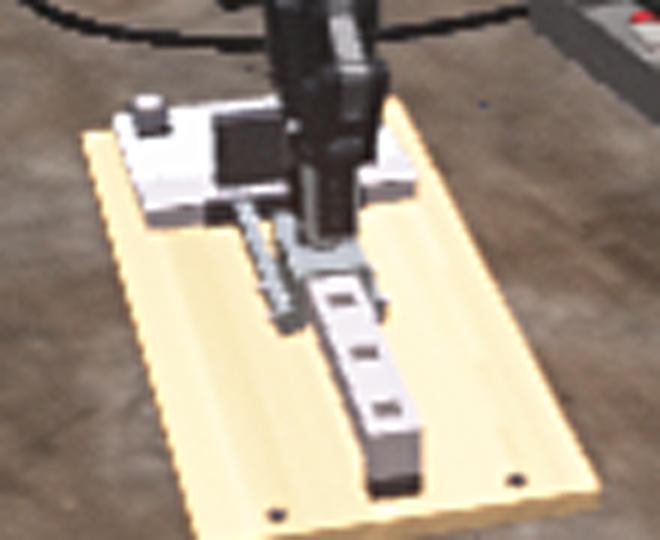

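The picture shows three free holes behind the sleeve, where there were two before. The pad, at about (225,212), backs up the straightedge, which still lies against the plate from about (150,215) to (415,185).

```bash
python3 -c "
from rig import r
print(r.sign_off())"
```

```text
the job is handed in; nothing more can be done
None
```

I handed the job in at about 18 s: the straightedge is flush and centred to about 1 mm, the stop is one hole nearer the plate, and the gripper holds the knob with the pin home. No verdict came back, and I did not photograph the other tools after the move.

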